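# Sweep tape rolls and a slide box into their trays

### The arm

A 6-joint arm with a two-finger parallel gripper is mounted at the origin on a cart in front of the work surface, level with it; the furniture and walls round the work are solid. World frame = base frame: x ahead of the robot, y to its left, z up, the work surface at z = 0. Lengths are in m, angles in rad, forces in N, time in s.
With the tool pointing down it reaches from about 0.375 to 0.975 m from the base axis. Payload 3.8 kg.
Tool frame: the origin (TCP) lies at the very end of the fingers, on their centre line; the grasp point (between the pads) lies 19 mm behind it; z points along the fingers, y is the line along which they close (so a half turn about z gives the same grasp; the last joint's range is limited). The gripper opens to 88 mm and grips with 3 to 60 N. Pads are 18 mm wide; open, the fingers measure 123 mm over their backs; the gripper's body (75 mm by 187 mm) begins 45 mm behind the grasp point.
Start: joints at [-1.179, 0.264, 1.604, -0, 1.274, -0.037], TCP at [0.281, -0.614, 0.239] pointing down, gripper open.
Joint ranges: [-2.63, 2.63], [-0.94, 2.18], [0.31, 2.57], [-1.31, 4.45], [0, 2.66], [-2.55, 2.55]. Speed limits (rad/s): [2.57, 2.57, 3.14, 3.14, 3.14, 3.14].

### API

Orientations are given as a rotation vector (axis times angle).
In Python, from workcell import arm, grab_frame, workorder gives the robot as it stands.
- The arm moves only by the tool carry_out, never from a script. Its argument "deltas" is a list of rows, each an object with "gripper": the finger opening in m, from 0 to 0.0881; "slide": the shift along the tool's x, y, z in m, a list of three; "rot": the turn, a rotation vector about the tool's x, y, z in degrees, a list of three. In form: [{"gripper": gripper, "slide": [dx, dy, dz], "rot": [rx, ry, rz]}, ...]. A call has 1 to 12 rows; each row shifts and turns the commanded pose from where the row before left it, along the tool's axes as they then stand; what a row does not reach is not made up. A row lasts 1/8 s, in which the tool goes at most 62.5 mm and 10.7 degrees, less where a joint would pass 70% of its speed; a pose out of reach is approached as far as the arm can. A call with a gripper value outside its range is refused whole. The fingers move at their own pace and stop on an object; "squeeze" is the grip in N (left out, the last holds). Time passes only in rows, so rows that do not move let the fingers close. It gives the time, the measured TCP pose, the force, the opening and the grip force at its end, in the units of the state.
- arm.get_obs(): the state, without advancing time (a new reading comes with each control period).
- grab_frame(name): name is "scene" or "top"; returns a dict with "img" (480x640x3 uint8, red, green, blue), "vertical_fov" (degrees; the focal length in pixels is half the picture's height over the tangent of half this angle, whatever the lens; pixels are square), "cx", "cy" (the principal point, pixels), "k1" (the pictures are not rectified: a ray, as slopes to the right and down, at radius r is drawn at 1 + k1 r^2 times it, then the intrinsics apply), "world_from_camera" (4x4, takes a point from camera to world coordinates). Camera axes: x right, y down, z forward; pixel columns grow to the right and rows downward; lengths in m; the calibration is good to about 2 mm. A picture is of the moment at which its call begins. There is no depth.
- workorder.hand_in(): hands the job in; it is judged then, once.
The state is a dict: "clock": time; "joint_positions": joint angles; "qvel": joint speeds; "effort": joint torques, N m; "position": TCP position; "orientation": TCP orientation; "wrist_force": force on the tool from outside, world axes, zero at the start; "moment": the same for the moment, N m; "opening": finger opening in m; "grip_force": force on a finger pad.
Only numpy, scipy, OpenCV 4.12 (cv2) and the standard library are available. Lean on these libraries where they do the work, as an engineer would, in place of code of your own. Each camera call takes 0.05 s, during which the arm holds its last target. There are 200 camera calls.

### The job

Sort the two loose tape rolls and the loose box of slides, lying between the two open-sided trays, into the trays: each goes into the long bay of the tray whose small end pocket already holds a thing of its kind. Push them along the table, never lifting them: the tape rolls until they are fully inside, and the slide box lengthwise, until its end is square against the bay's back wall. Leave everything else where it is.

Things in the scene. Friction and masses are not known exactly. Their poses are not given: they have to be found in the camera images.
- tray_left: grey sheet-metal tray, left (+y) side, fixed; axes as the world's; no floor. Walls 35 mm high, 4 mm thick. Origin: on the table, middle of the long bay's 290 mm mouth, open toward the table's middle. Bay: local x -145 to 145 mm between end walls; local y 0 (mouth) to +105 mm (inner face of back wall). Beyond the +x end wall a closed pocket, 66 (x) by 101 mm (y), holds a sample of its kind
- tray_right: grey sheet-metal tray, right (-y) side, fixed; axes as the world's; no floor. Walls 35 mm high, 4 mm thick. Origin: on the table, middle of the long bay's 290 mm mouth, open toward the table's middle. Bay: local x -145 to 145 mm between end walls; local y 0 (mouth) to -105 mm (inner face of back wall). Beyond the +x end wall a closed pocket, 66 (x) by 101 mm (y), holds a sample of its kind
- sample_tape: sample tape roll lying flat in the pocket of one tray (which one varies; its y tells): 60 mm across, 20 mm high, origin at the centre of its underside; fixed
- sample_box: sample slide box lying in the pocket of the other tray: 31x83x31 mm, origin at the centre of its underside; fixed
- tape_small: loose tape roll lying flat between the trays, 60 mm across with a 34 mm hole, 20 mm high, about 0.06 kg; origin at the centre of its underside. The three loose things lie in three lanes about 88 mm apart in x, in any order, each free to be pushed straight along y into either bay
- tape_large: loose tape roll like the other but 68 mm across, hole 40 mm, 20 mm high, about 0.06 kg; origin at the centre of its underside
- slide_box: loose rectangular box of slides, 31 mm (x) by 83 mm (y, its length) by 31 mm high, about 0.09 kg, lying flat with its length along the lane (yaw within 0.25 rad); origin at the centre of its underside
- lens_mount_b: bystander: lens in a ring on a post, 55x40 mm, 103 mm high, standing beyond the far lane; origin at the centre of its underside
- mirror_mount: bystander: black square mirror mount, 38x48x48 mm, beyond the far lane; origin at the centre of its underside
- ball_driver: bystander: screwdriver, 206 mm long, 24 mm high, lying along y on the robot's side of the near lane; origin under its middle
Things that resemble listed ones, but are neither listed nor needed, are in the scene too. What is shaped like the tape_small but blue is not meant. What is shaped like the tape_large but yellow is not meant.

How it is judged:
By the outcome, as a careful person would: the job done as asked, in the order asked, and still so for the second after the job is handed in, with the robot touching nothing.
It also fails if it takes over 51 s, if anything falls off the work surface, if the arm or the gripper's body presses on something with over 40 N, if the wrist force passes 120 N, or if a joint passes its speed limit or range.

## Working session

There is one attempt and no reset: what is moved stays moved. The work goes in short steps, Python scripts to look and compute and a tool call to move; the robot and the scene stay as the last step left them, time stands still between calls to the robot, and variables do not carry over. Pictures are saved under pics/ and viewed, at most 10 in all, crops included, and the job is handed in when it is done.

Besides the shell and the picture viewer there is one more tool, called after "Call:" as name([rows], argument=value, ...), one row to a line, values as JSON. carry_out: Moves the arm, as the interface text tells. Its arguments: {"type":"object","properties":{"deltas":{"type":"array","items":{"type":"object","properties":{"gripper":{"type":"number"},"slide":{"type":"array","items":{"type":"number"}},"rot":{"type":"array","items":{"type":"number"}}}}},"squeeze":{"type":"number"}},"required":["deltas"]}

```bash
mkdir -p pics; ls
cat > h.py <<'E'
import numpy as np, cv2
from workcell import arm, grab_frame, workorder
def ray(f,u,v):
    H=f["img"].shape[0]; fl=H/2/np.tan(np.radians(f["vertical_fov"])/2)
    K=np.array([[fl,0,f["cx"]],[0,fl,f["cy"]],[0,0,1]])
    p=cv2.undistortPoints(np.array([[[u,v]]],float),K,np.array([f["k1"],0,0,0.]))[0,0]
    T=np.array(f["world_from_camera"]); return T[:3,3],T[:3,:3]@np.array([p[0],p[1],1])
def onz(f,u,v,z):
    o,d=ray(f,u,v); return (o+d*(z-o[2])/d[2])
E
python3 - <<'E'
from h import *
for n in("scene","top"):
    f=grab_frame(n); cv2.imwrite(f"pics/{n}0.png",f["img"][:,:,::-1]); print(n,f["vertical_fov"],f["k1"],np.round(f["world_from_camera"],3).tolist())
print(arm.get_obs())
E
```

```text
pics
scene 56.75386276220482 -0.04235706587944284 [[-0.749, -0.391, 0.535, 0.092], [-0.663, 0.434, -0.61, 0.634], [0.006, -0.811, -0.585, 0.545], [0.0, 0.0, 0.0, 1.0]]
top 42.52884586476657 -0.16471075119525996 [[-0.025, -0.996, 0.089, 0.468], [-1.0, 0.027, 0.013, 0.111], [-0.015, -0.088, -0.996, 1.22], [0.0, 0.0, 0.0, 1.0]]
{'clock': 0.1, 'joint_positions': array([-1.17890189e+00,  2.64713234e-01,  1.60524312e+00, -1.29187293e-05,
        1.27373788e+00, -3.69138696e-02]), 'qvel': array([ 1.18392308e-03, -2.65350926e-03, -3.22071197e-03,  5.03600032e-04,
        4.16179846e-05,  1.97039460e-03]), 'effort': array([ 1.51069824e-03, -5.03620183e+01, -3.58071148e+01,  7.31749437e-02,
        2.33491778e-02, -7.73806482e-05]), 'position': array([ 0.28039005, -0.61328254,  0.2374856 ]), 'orientation': array([-3.06764029e+00, -6.67987943e-01,  6.01549308e-04]), 'wrist_force': array([0.93231533, 0.58489346, 0.29644999]), 'moment': array([-0.01337349,  0.02147034,  0.08801184]), 'grip_force': 0.0, 'opening': 0.08800449673357512}
```

View pics/top0.png

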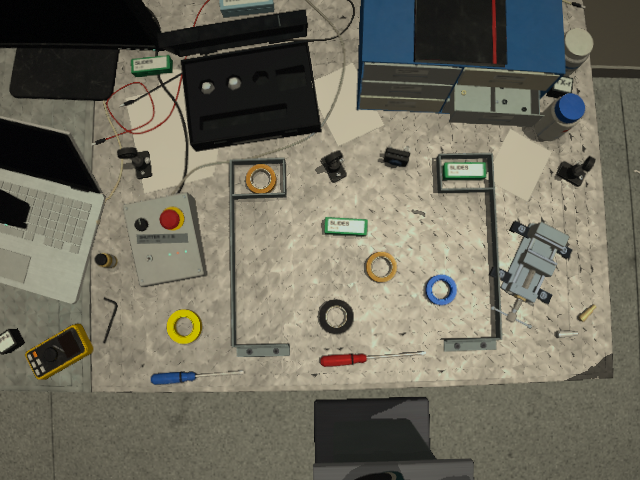

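View pics/scene0.png

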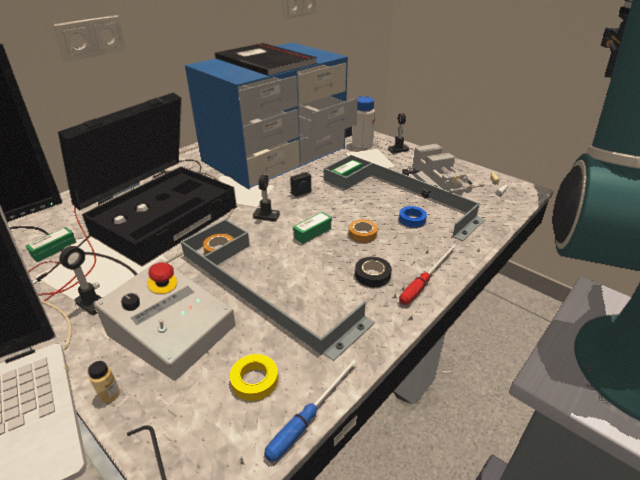

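The top view shows the tape sample (262,180) in the left pocket and the box sample (465,171) in the right pocket. So tapes go to +y and the box goes to -y.

Ring candidates in the top view:
- Orange (381,267) and black (336,317) lie between the trays, so these fit as the loose tapes.
- Blue (441,290) and yellow (183,326) are excluded by colour.

Box candidates: green (345,226) lies between the trays, so it fits. The box at (151,65) is outside them.

Next I'll measure these and check them in a crop.

Run:
```python
from h import *
f=grab_frame("top"); im=f["img"]; hsv=cv2.cvtColor(im,cv2.COLOR_RGB2HSV)
cv2.imwrite("pics/crop1.png",cv2.resize(im[140:380,220:520],(750,600),interpolation=cv2.INTER_CUBIC)[:,:,::-1])
def pts(c,z): return np.array([onz(f,u,v,z)[:2] for u,v in c.reshape(-1,2)])
def find(name,m,box,z):
    u0,v0,u1,v1=box; k=np.zeros(m.shape,np.uint8); k[v0:v1,u0:u1]=m[v0:v1,u0:u1]*255
    k=cv2.morphologyEx(k,cv2.MORPH_CLOSE,np.ones((5,5)))
    c=max(cv2.findContours(k,cv2.RETR_EXTERNAL,cv2.CHAIN_APPROX_NONE)[0],key=cv2.contourArea)
    p=pts(c,z).astype(np.float32); print(name,cv2.minEnclosingCircle(p),cv2.minAreaRect(p),p.min(0),p.max(0))
H,S,V=[hsv[...,i].astype(int) for i in range(3)]
find("orange",(S>110)&(H<25),(355,242,408,295),.02)
find("black",(V<75),(310,292,362,342),.02)
find("blue",(H>100)&(S>130),(415,265,467,315),.02)
find("sampletape",(S>110)&(H<25),(240,160,285,198),.02)
find("box",(H>50)&(H<90)&(S>90),(310,205,380,250),.031)
find("sbox",(H>50)&(H<90)&(S>90),(437,155,490,185),.031)
find("driver",(S>130)&((H<8)|(H>172)),(310,345,375,375),.02)
for n,u,v,z in[("L back in top",236,260,.035),("R back in top",491,260,.035),("L end wall near",262,346,.035),("R end near",470,341,.035),("L pocket wall",262,196,.035),("R pocket wall",465,190,.035),("Lmouth",288,346,.035),("Rmouth",445,341,.035),("Lpocket in edge",285,180,.035),("Rpocket",434,175,.035),("lens",333,165,.03),("mir",395,158,.03),("driver tip",423,352,.01),("driver butt",320,361,.012)]:
    print(n,onz(f,u,v,z).round(3))
```

```text
orange ((0.5395603179931641, 0.01298876479268074), 0.030369367450475693) ((0.5399903059005737, 0.01283656433224678), (0.05862819030880928, 0.056639619171619415), 88.419921875) [ 0.5114169  -0.01654597] [0.56849915 0.04238346]
black ((0.4453159272670746, 0.10414799302816391), 0.03370837867259979) ((0.44526633620262146, 0.10413150489330292), (0.06398887187242508, 0.06385959684848785), 88.51412200927734) [0.41312537 0.07192311] [0.47746158 0.13632818]
blue ((0.4921848177909851, -0.10205952823162079), 0.029742147773504257) ((0.491862028837204, -0.1021091565489769), (0.05711931362748146, 0.056607455015182495), 87.90447235107422) [ 0.46350524 -0.13090426] [ 0.5202344  -0.07331073]
sampletape ((0.7206538915634155, 0.24451567232608795), 0.03165090084075928) ((0.7221044898033142, 0.24543708562850952), (0.05825494974851608, 0.05667135491967201), 88.21554565429688) [0.6932401 0.2164499] [0.7507229  0.27447537]
box ((0.6208776235580444, 0.08005980402231216), 0.04251430928707123) ((0.6196781992912292, 0.08016341924667358), (0.08118120580911636, 0.03230622783303261), 85.06249237060547) [0.6013783 
[... 249 characters left out ...]
56  -0.11460683]
driver ((0.3617778420448303, 0.09182514995336533), 0.044569265097379684) ((0.36190110445022583, 0.09182821214199066), (0.02055170387029648, 0.08910702913999557), 2.3813443183898926) [0.3501568  0.04730328] [0.37218586 0.13634287]
L back in top [0.559 0.294 0.035]
R back in top [ 0.546 -0.201  0.035]
L end wall near [0.392 0.246 0.035]
R end near [ 0.391 -0.153  0.035]
L pocket wall [0.683 0.241 0.035]
R pocket wall [ 0.684 -0.156  0.035]
Lmouth [0.391 0.197 0.035]
Rmouth [ 0.392 -0.105  0.035]
Lpocket in edge [0.713 0.196 0.035]
Rpocket [ 0.716 -0.096  0.035]
lens [0.742 0.101 0.03 ]
mir [ 0.753 -0.022  0.03 ]
driver tip [ 0.371 -0.065  0.01 ]
driver butt [0.359 0.137 0.012]
```

View pics/crop1.png

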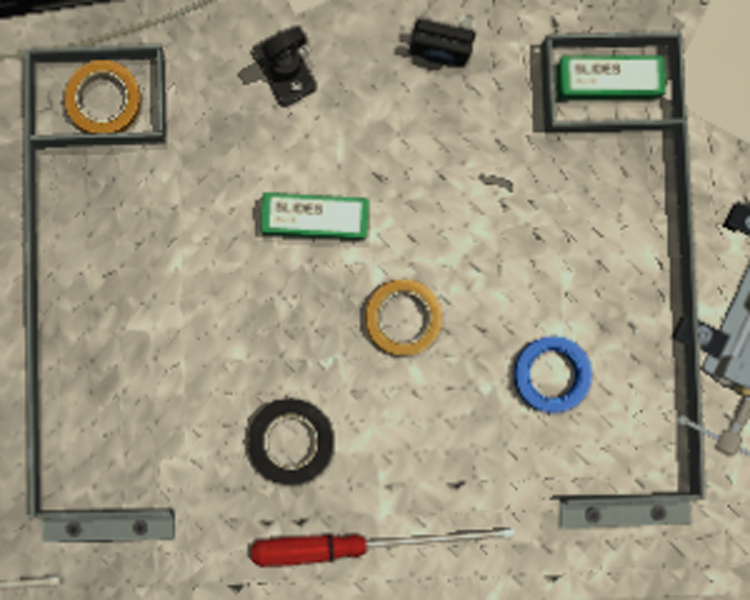

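The crop confirms the targets: orange ring (small) at (0.540, 0.013), black ring (large) at (0.445, 0.104), and green box at (0.620, 0.080), yawed about -5°. I'll straddle each ring with two half-open fingers and push it toward +y. First I turn the tool so its y axis points along world +x.

Call:
carry_out([
  {"gripper":0.04,"slide":[0,0,0],"rot":[0,0,-9.35]},
  {"gripper":0.04,"slide":[0,0,0],"rot":[0,0,-9.35]},
  {"gripper":0.04,"slide":[0,0,0],"rot":[0,0,-9.35]},
  {"gripper":0.04,"slide":[0,0,0],"rot":[0,0,-9.35]},
  {"gripper":0.04,"slide":[0,0,0],"rot":[0,0,-9.35]},
  {"gripper":0.04,"slide":[0,0,0],"rot":[0,0,-9.35]},
  {"gripper":0.04,"slide":[0,0,0],"rot":[0,0,-9.35]},
  {"gripper":0.04,"slide":[0,0,0],"rot":[0,0,0]},
])

```text
clock: 1.15
position: [0.2805, -0.6136, 0.2382]
orientation: [-2.223, -2.219, -0.001]
wrist_force: [0.1, -0.6, -0.4]
opening: 0.0398
grip_force: 0.0
```

Call:
carry_out([
  {"slide":[0.048,0.0216,0],"rot":[0,0,0],"gripper":0.04},
  {"slide":[0.048,0.0216,0],"rot":[0,0,0],"gripper":0.04},
  {"slide":[0.048,0.0216,0],"rot":[0,0,0],"gripper":0.04},
  {"slide":[0.048,0.0216,0],"rot":[0,0,0],"gripper":0.04},
  {"slide":[0.048,0.0216,0],"rot":[0,0,0],"gripper":0.04},
  {"slide":[0.048,0.0216,0],"rot":[0,0,0],"gripper":0.04},
  {"slide":[0.048,0.0216,0],"rot":[0,0,0],"gripper":0.04},
  {"slide":[0.048,0.0216,0],"rot":[0,0,0],"gripper":0.04},
  {"slide":[0.048,0.0216,0],"rot":[0,0,0],"gripper":0.04},
  {"slide":[0.048,0.0216,0],"rot":[0,0,0],"gripper":0.04},
  {"slide":[0.048,0.0216,0],"rot":[0,0,0],"gripper":0.04},
  {"slide":[0.048,0.0216,0],"rot":[0,0,0],"gripper":0.04},
])

```text
clock: 2.65
position: [0.5401, -0.0361, 0.2388]
orientation: [2.225, 2.218, 0.0]
wrist_force: [0.7, -0.2, 0.4]
opening: 0.0399
grip_force: 0.0
```

Call:
carry_out([
  {"gripper":0.04,"slide":[0,0,0.045],"rot":[0,0,0]},
  {"gripper":0.04,"slide":[0,0,0.05],"rot":[0,0,0]},
  {"gripper":0.04,"slide":[0,0,0.05],"rot":[0,0,0]},
  {"gripper":0.04,"slide":[0,0,0.04],"rot":[0,0,0]},
  {"gripper":0.04,"slide":[0,0,0.025],"rot":[0,0,0]},
  {"gripper":0.04,"slide":[0,0,0.014],"rot":[0,0,0]},
  {"gripper":0.04,"slide":[0,0,0.006],"rot":[0,0,0]},
  {"gripper":0.04,"slide":[0,0,0],"rot":[0,0,0]},
])

```text
clock: 3.65
position: [0.5402, -0.0379, 0.0092]
orientation: [2.222, 2.221, 0.001]
wrist_force: [0.0, 0.4, 0.5]
opening: 0.0399
grip_force: 0.0
```

Run:
```python
from h import *
f=grab_frame("scene"); cv2.imwrite("pics/s2.png",cv2.resize(f["img"][150:330,200:500],(800,480))[:,:,::-1])
```

```text
(no output)
```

View pics/s2.png

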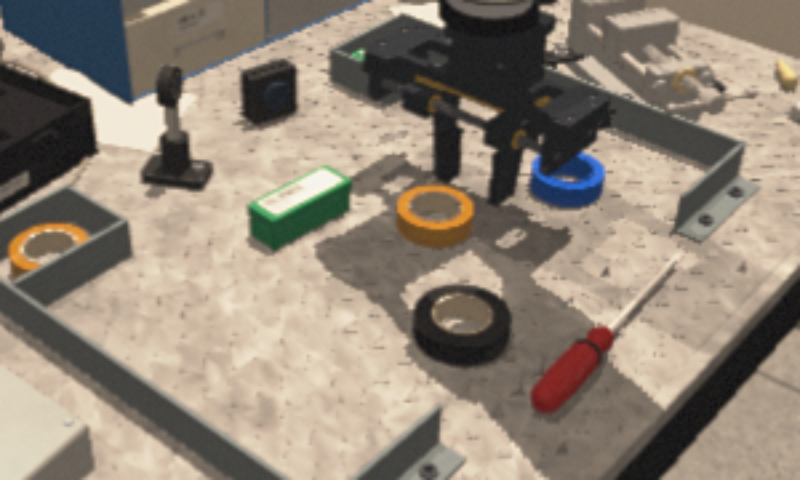

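The picture shows the fingers behind the orange ring at about (470,175), clear of the blue ring at (565,180). Now I push it.

Call:
carry_out([
  {"gripper":0.04,"slide":[0.01,0,0],"rot":[0,0,0]},
  {"gripper":0.04,"slide":[0.01,0,0],"rot":[0,0,0]},
  {"gripper":0.04,"slide":[0.016,0,0],"rot":[0,0,0]},
  {"gripper":0.04,"slide":[0.016,0,0],"rot":[0,0,0]},
  {"gripper":0.04,"slide":[0.016,0,0],"rot":[0,0,0]},
  {"gripper":0.04,"slide":[0.016,0,0],"rot":[0,0,0]},
  {"gripper":0.04,"slide":[0.016,0,0],"rot":[0,0,0]},
  {"gripper":0.04,"slide":[0.016,0,0],"rot":[0,0,0]},
  {"gripper":0.04,"slide":[0.016,0,0],"rot":[0,0,0]},
  {"gripper":0.04,"slide":[0.016,0,0],"rot":[0,0,0]},
  {"gripper":0.04,"slide":[0.016,0,0],"rot":[0,0,0]},
  {"gripper":0.04,"slide":[0.016,0,0],"rot":[0,0,0]},
])

```text
clock: 5.2
position: [0.5396, 0.1432, 0.0087]
orientation: [-2.221, -2.222, 0.0]
wrist_force: [-0.1, -1.1, 1.9]
opening: 0.0398
grip_force: 1.1
```

Call:
carry_out([
  {"gripper":0.04,"slide":[0.016,0,0],"rot":[0,0,0]},
  {"gripper":0.04,"slide":[0.016,0,0],"rot":[0,0,0]},
  {"gripper":0.04,"slide":[0.016,0,0],"rot":[0,0,0]},
  {"gripper":0.04,"slide":[0.012,0,0],"rot":[0,0,0]},
  {"gripper":0.04,"slide":[0.008,0,0],"rot":[0,0,0]},
  {"gripper":0.04,"slide":[0.005,0,0],"rot":[0,0,0]},
  {"gripper":0.04,"slide":[0.003,0,0],"rot":[0,0,0]},
  {"gripper":0.04,"slide":[0,0,0],"rot":[0,0,0]},
])

```text
clock: 6.2
position: [0.5394, 0.2183, 0.0086]
orientation: [-2.221, -2.221, 0.0]
wrist_force: [0.6, 0.2, 0.4]
opening: 0.0399
grip_force: 0.0
```

Call:
carry_out([
  {"gripper":0.04,"slide":[-0.008,0,0],"rot":[0,0,0]},
  {"gripper":0.04,"slide":[-0.012,0,-0.01],"rot":[0,0,0]},
  {"gripper":0.04,"slide":[0,0,-0.03],"rot":[0,0,0]},
  {"gripper":0.04,"slide":[0,0,-0.04],"rot":[0,0,0]},
  {"gripper":0.04,"slide":[-0.03,-0.02,0],"rot":[0,0,0]},
  {"gripper":0.04,"slide":[-0.04,-0.025,0],"rot":[0,0,0]},
  {"gripper":0.04,"slide":[-0.04,-0.025,0],"rot":[0,0,0]},
  {"gripper":0.04,"slide":[-0.04,-0.0246,0],"rot":[0,0,0]},
  {"gripper":0.04,"slide":[0,0,0.035],"rot":[0,0,0]},
  {"gripper":0.04,"slide":[0,0,0.03],"rot":[0,0,0]},
  {"gripper":0.04,"slide":[0,0,0.015],"rot":[0,0,0]},
  {"gripper":0.04,"slide":[0,0,0],"rot":[0,0,0]},
])

```text
clock: 7.7
position: [0.4442, 0.0478, 0.0081]
orientation: [-2.221, -2.22, 0.002]
wrist_force: [0.1, 0.9, 0.5]
opening: 0.0403
grip_force: 0.0
```

Call:
carry_out([
  {"gripper":0.04,"slide":[0.01,0,0],"rot":[0,0,0]},
  {"gripper":0.04,"slide":[0.012,0,0],"rot":[0,0,0]},
  {"gripper":0.04,"slide":[0.016,0,0],"rot":[0,0,0]},
  {"gripper":0.04,"slide":[0.016,0,0],"rot":[0,0,0]},
  {"gripper":0.04,"slide":[0.016,0,0],"rot":[0,0,0]},
  {"gripper":0.04,"slide":[0.016,0,0],"rot":[0,0,0]},
  {"gripper":0.04,"slide":[0.016,0,0],"rot":[0,0,0]},
  {"gripper":0.04,"slide":[0.016,0,0],"rot":[0,0,0]},
  {"gripper":0.04,"slide":[0.016,0,0],"rot":[0,0,0]},
  {"gripper":0.04,"slide":[0.012,0,0],"rot":[0,0,0]},
  {"gripper":0.04,"slide":[0.008,0,0],"rot":[0,0,0]},
  {"gripper":0.04,"slide":[0.004,0,0],"rot":[0,0,0]},
])

```text
clock: 9.2
position: [0.4448, 0.2067, 0.0085]
orientation: [-2.221, -2.222, 0.0]
wrist_force: [-0.4, -1.6, 1.9]
opening: 0.0404
grip_force: 0.9
```

Call:
carry_out([
  {"gripper":0.04,"slide":[0,0,0],"rot":[0,0,0]},
  {"gripper":0.04,"slide":[-0.02,0,0],"rot":[0,0,0]},
  {"gripper":0.04,"slide":[0,0,-0.04],"rot":[0,0,0]},
  {"gripper":0.02,"slide":[0,0,-0.05],"rot":[0,0,0]},
  {"gripper":0.0,"slide":[0,0,-0.05],"rot":[0,0,0]},
  {"gripper":0.0,"slide":[0,0,-0.05],"rot":[0,0,0]},
  {"gripper":0.0,"slide":[-0.05,0,0],"rot":[0,0,0]},
  {"gripper":0.0,"slide":[-0.05,0,0],"rot":[0,0,0]},
  {"gripper":0.0,"slide":[-0.05,0,0],"rot":[0,0,0]},
  {"gripper":0.0,"slide":[-0.05,0,0],"rot":[0,0,0]},
  {"gripper":0.0,"slide":[-0.05,0,0],"rot":[0,0,0]},
  {"gripper":0.0,"slide":[-0.04,0,0],"rot":[0,0,0]},
])

```text
clock: 10.7
position: [0.4445, -0.1058, 0.1985]
orientation: [-2.223, -2.22, -0.001]
wrist_force: [0.1, 0.2, 0.1]
opening: 0.0004
grip_force: 0.0
```

Call:
carry_out([
  {"gripper":0.0,"slide":[0,0,0],"rot":[0,0,-10]},
  {"gripper":0.0,"slide":[0,0,0],"rot":[0,0,-10]},
  {"gripper":0.0,"slide":[0,0,0],"rot":[0,0,-10]},
  {"gripper":0.0,"slide":[0,0,0],"rot":[0,0,-10]},
  {"gripper":0.0,"slide":[0,0,0],"rot":[0,0,-10]},
  {"gripper":0.0,"slide":[0,0,0],"rot":[0,0,-10]},
  {"gripper":0.0,"slide":[0,0,0],"rot":[0,0,-10]},
  {"gripper":0.0,"slide":[0,0,0],"rot":[0,0,-10]},
  {"gripper":0.0,"slide":[0,0,0],"rot":[0,0,-10]},
  {"gripper":0.0,"slide":[0,0,0],"rot":[0,0,0]},
])

```text
clock: 11.95
position: [0.4447, -0.1039, 0.1984]
orientation: [-0.004, -3.141, -0.001]
wrist_force: [-0.8, 0.2, -0.6]
opening: 0.0004
grip_force: 0.0
```

Run:
```python
from h import *
f=grab_frame("top"); im=f["img"]; cv2.imwrite("pics/top3.png",im[:,:,::-1])
hsv=cv2.cvtColor(im,cv2.COLOR_RGB2HSV); H,S,V=[hsv[...,i].astype(int) for i in range(3)]
for n,m,b,z in[("orange",(S>110)&(H<25),(237,205,320,300),.02),("black",V<75,(240,290,300,340),.02),("box",(H>50)&(H<90)&(S>90),(310,205,380,250),.031)]:
    k=np.zeros(m.shape,np.uint8);u0,v0,u1,v1=b;k[v0:v1,u0:u1]=m[v0:v1,u0:u1]*255;k=cv2.morphologyEx(k,cv2.MORPH_CLOSE,np.ones((5,5)))
    cs=cv2.findContours(k,cv2.RETR_EXTERNAL,cv2.CHAIN_APPROX_NONE)[0]
    if not cs: print(n,None);continue
    c=max(cs,key=cv2.contourArea)
    p=np.array([onz(f,u,v,z)[:2] for u,v in c.reshape(-1,2)],np.float32);print(n,cv2.minAreaRect(p),p.min(0),p.max(0))
```

```text
orange ((0.5402957797050476, 0.2472417801618576), (0.05901080369949341, 0.05678856745362282), 88.61743927001953) [0.5116676  0.21771212] [0.56887496 0.276821  ]
black ((0.4456157982349396, 0.24036958813667297), (0.06763499975204468, 0.06588973104953766), 47.87913131713867) [0.41251868 0.20607893] [0.4787014  0.27455494]
box ((0.6196781992912292, 0.08016341924667358), (0.08118120580911636, 0.03230622783303261), 85.06249237060547) [0.6013783  0.03985057] [0.638539   0.12014973]
```

View pics/top3.png

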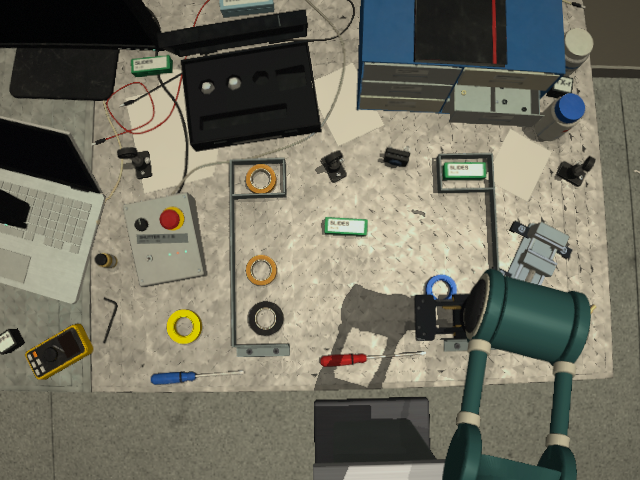

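Both tapes are inside the left bay, at (261,270) and (265,318). Everything else is unmoved. Next is the box: the closed fingers go in behind its +y end.

Call:
carry_out([
  {"gripper":0.0,"slide":[-0.0293,0.0432,0],"rot":[0,0,0]},
  {"gripper":0.0,"slide":[-0.0293,0.0432,0],"rot":[0,0,0]},
  {"gripper":0.0,"slide":[-0.0293,0.0432,0],"rot":[0,0,0]},
  {"gripper":0.0,"slide":[-0.0293,0.0432,0],"rot":[0,0,0]},
  {"gripper":0.0,"slide":[-0.0293,0.0432,0],"rot":[0,0,0]},
  {"gripper":0.0,"slide":[-0.0293,0.0432,0],"rot":[0,0,0]},
  {"gripper":0.0,"slide":[0,0,0.05],"rot":[0,0,0]},
  {"gripper":0.0,"slide":[0,0,0.05],"rot":[0,0,0]},
  {"gripper":0.0,"slide":[0,0,0.05],"rot":[0,0,0]},
  {"gripper":0.0,"slide":[0,0,0.03],"rot":[0,0,0]},
  {"gripper":0.0,"slide":[0,0,0.008],"rot":[0,0,0]},
  {"gripper":0.0,"slide":[0,0,0],"rot":[0,0,0]},
])

```text
clock: 13.5
position: [0.621, 0.1554, 0.0108]
orientation: [-0.002, -3.141, -0.0]
wrist_force: [0.0, -0.8, 0.4]
opening: 0.0004
grip_force: 0.0
```

Run:
```python
from h import *
f=grab_frame("scene"); cv2.imwrite("pics/s4.png",cv2.resize(f["img"][130:310,180:480],(800,480))[:,:,::-1])
```

```text
(no output)
```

View pics/s4.png

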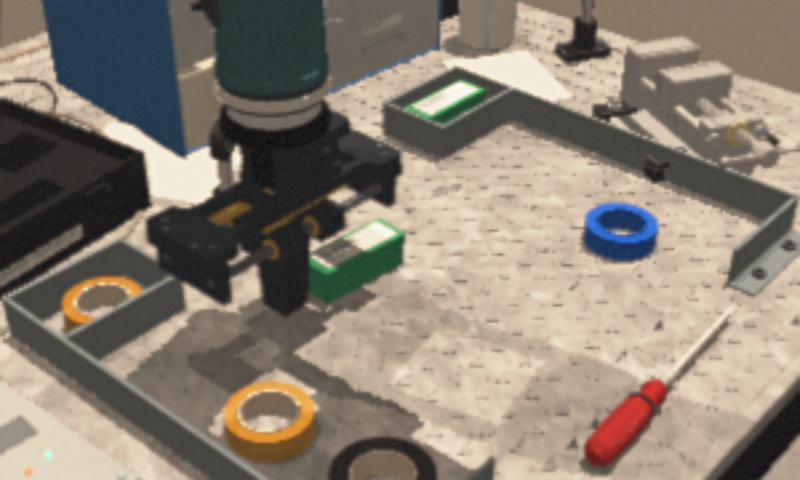

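The closed fingers at (285,280) are just behind the green box, and the lens mount is clear. I'll push partway, then check.

Call:
carry_out([
  {"gripper":0.0,"slide":[0,-0.008,0],"rot":[0,0,0]},
  {"gripper":0.0,"slide":[0,-0.005,0],"rot":[0,0,0]},
  {"gripper":0.0,"slide":[0,-0.006,0],"rot":[0,0,0]},
  {"gripper":0.0,"slide":[0,-0.008,0],"rot":[0,0,0]},
  {"gripper":0.0,"slide":[0,-0.01,0],"rot":[0,0,0]},
  {"gripper":0.0,"slide":[0,-0.01,0],"rot":[0,0,0]},
  {"gripper":0.0,"slide":[0,-0.01,0],"rot":[0,0,0]},
  {"gripper":0.0,"slide":[0,-0.01,0],"rot":[0,0,0]},
  {"gripper":0.0,"slide":[0,-0.01,0],"rot":[0,0,0]},
  {"gripper":0.0,"slide":[0,-0.01,0],"rot":[0,0,0]},
  {"gripper":0.0,"slide":[0,-0.006,0],"rot":[0,0,0]},
  {"gripper":0.0,"slide":[0,-0.002,0],"rot":[0,0,0]},
])

```text
clock: 15.05
position: [0.6208, 0.0599, 0.0107]
orientation: [-0.0, -3.141, -0.0]
wrist_force: [0.1, 0.6, 1.4]
opening: 0.0007
grip_force: 0.5
```

```bash
cat > box.py <<'E'
from h import *
f=grab_frame("top"); im=f["img"]
hsv=cv2.cvtColor(im,cv2.COLOR_RGB2HSV); H,S,V=[hsv[...,i].astype(int) for i in range(3)]
m=((H>50)&(H<90)&(S>90)).astype(np.uint8)*255; k=np.zeros_like(m); k[196:270,300:500]=m[196:270,300:500]
k=cv2.morphologyEx(k,cv2.MORPH_CLOSE,np.ones((5,5)))
c=max(cv2.findContours(k,cv2.RETR_EXTERNAL,cv2.CHAIN_APPROX_NONE)[0],key=cv2.contourArea)
p=np.array([onz(f,u,v,.031)[:2] for u,v in c.reshape(-1,2)],np.float32)
print(cv2.minAreaRect(p),p.min(0),p.max(0)); print(cv2.boundingRect(c))
# long-side line fits
for s in(0,1):
    e=np.array([(x,y) for x,y in p if abs(y-p[:,1].mean())<.03 and (x>p[:,0].mean())==bool(s)])
    print("edge",s,np.degrees(np.polyfit(e[:,1],e[:,0],1)[0]))
E
python3 box.py
```

```text
((0.6058816909790039, 0.017581559717655182), (0.19745244085788727, 0.14294801652431488), 88.5123291015625) [ 0.5318699  -0.07935644] [0.6798945  0.11493218]
(327, 196, 103, 74)
edge 0 1.5557339377982504
edge 1 -2.7280164472678297
```

Run:
```python
from h import *
f=grab_frame("top"); g=grab_frame("scene")
a=cv2.resize(f["img"][180:270,300:500],(800,360)); b=cv2.resize(g["img"][140:260,260:460],(400,240))
cv2.imwrite("pics/c5.png",np.vstack([a,np.hstack([b,np.zeros_like(b)])])[:,:,::-1])
```

```text
(no output)
```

View pics/c5.png

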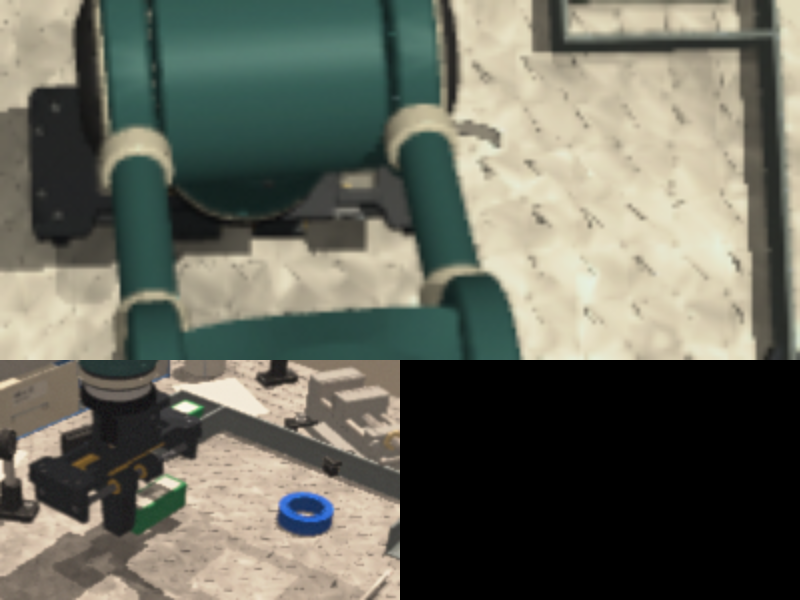

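The arm hides the box from above. The scene inset shows it in line in front of the fingers at (160,505), so I continue to just short of the back wall.

Call:
carry_out([
  {"gripper":0.0,"slide":[0,-0.006,0],"rot":[0,0,0]},
  {"gripper":0.0,"slide":[0,-0.01,0],"rot":[0,0,0]},
  {"gripper":0.0,"slide":[0,-0.014,0],"rot":[0,0,0]},
  {"gripper":0.0,"slide":[0,-0.014,0],"rot":[0,0,0]},
  {"gripper":0.0,"slide":[0,-0.014,0],"rot":[0,0,0]},
  {"gripper":0.0,"slide":[0,-0.014,0],"rot":[0,0,0]},
  {"gripper":0.0,"slide":[0,-0.014,0],"rot":[0,0,0]},
  {"gripper":0.0,"slide":[0,-0.014,0],"rot":[0,0,0]},
  {"gripper":0.0,"slide":[0,-0.014,0],"rot":[0,0,0]},
  {"gripper":0.0,"slide":[0,-0.012,0],"rot":[0,0,0]},
  {"gripper":0.0,"slide":[0,-0.008,0],"rot":[0,0,0]},
  {"gripper":0.0,"slide":[0,-0.004,0],"rot":[0,0,0]},
])

```text
clock: 16.7
position: [0.6209, -0.0781, 0.0107]
orientation: [0.0, 3.142, 0.0]
wrist_force: [0.7, 0.3, 0.6]
opening: 0.0002
grip_force: 0.2
```

Call:
carry_out([
  {"gripper":0.0,"slide":[0,-0.004,0],"rot":[0,0,0]},
  {"gripper":0.0,"slide":[0,-0.004,0],"rot":[0,0,0]},
  {"gripper":0.0,"slide":[0,-0.003,0],"rot":[0,0,0]},
  {"gripper":0.0,"slide":[0,0,0],"rot":[0,0,0]},
])

```text
clock: 17.2
position: [0.6209, -0.0887, 0.0107]
orientation: [-0.0, 3.142, -0.0]
wrist_force: [1.0, 0.0, 0.1]
opening: 0.0005
grip_force: 0.0
```

Now small steps until it touches the wall.

Call:
carry_out([
  {"gripper":0.0,"slide":[0,-0.002,0],"rot":[0,0,0]},
  {"gripper":0.0,"slide":[0,-0.002,0],"rot":[0,0,0]},
  {"gripper":0.0,"slide":[0,-0.002,0],"rot":[0,0,0]},
  {"gripper":0.0,"slide":[0,-0.001,0],"rot":[0,0,0]},
])

```text
clock: 17.7
position: [0.6209, -0.0957, 0.0107]
orientation: [-0.0, 3.142, 0.0]
wrist_force: [0.3, 0.5, 0.5]
opening: 0.0002
grip_force: 0.2
```

Call:
carry_out([
  {"gripper":0.0,"slide":[0,-0.001,0],"rot":[0,0,0]},
  {"gripper":0.0,"slide":[0,-0.001,0],"rot":[0,0,0]},
])

```text
clock: 17.95
position: [0.6209, -0.0976, 0.0107]
orientation: [0.001, -3.142, -0.0]
wrist_force: [0.7, -0.1, 0.5]
opening: 0.0006
grip_force: 0.2
```

Call:
carry_out([
  {"gripper":0.0,"slide":[0,-0.001,0],"rot":[0,0,0]},
  {"gripper":0.0,"slide":[0,-0.001,0],"rot":[0,0,0]},
])

```text
clock: 18.2
position: [0.6209, -0.0996, 0.0107]
orientation: [-0.0, 3.142, 0.0]
wrist_force: [-0.1, 0.8, -0.2]
opening: 0.0006
grip_force: 0.2
```

Call:
carry_out([
  {"gripper":0.0,"slide":[0,-0.001,0],"rot":[0,0,0]},
  {"gripper":0.0,"slide":[0,-0.001,0],"rot":[0,0,0]},
])

```text
clock: 18.45
position: [0.6209, -0.1017, 0.0107]
orientation: [0.0, -3.142, -0.0]
wrist_force: [-0.2, 0.9, 0.1]
opening: 0.0005
grip_force: 0.2
```

Call:
carry_out([
  {"gripper":0.0,"slide":[0,-0.001,0],"rot":[0,0,0]},
  {"gripper":0.0,"slide":[0,0,0],"rot":[0,0,0]},
])

```text
clock: 18.7
position: [0.6209, -0.1027, 0.0107]
orientation: [-0.0, 3.142, -0.0]
wrist_force: [-0.3, -0.5, 1.0]
opening: 0.0006
grip_force: 0.0
```

Run:
```python
from h import *
g=grab_frame("scene"); cv2.imwrite("pics/c6.png",cv2.resize(g["img"][130:250,280:440],(800,600),interpolation=cv2.INTER_CUBIC)[:,:,::-1])
```

```text
(no output)
```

View pics/c6.png

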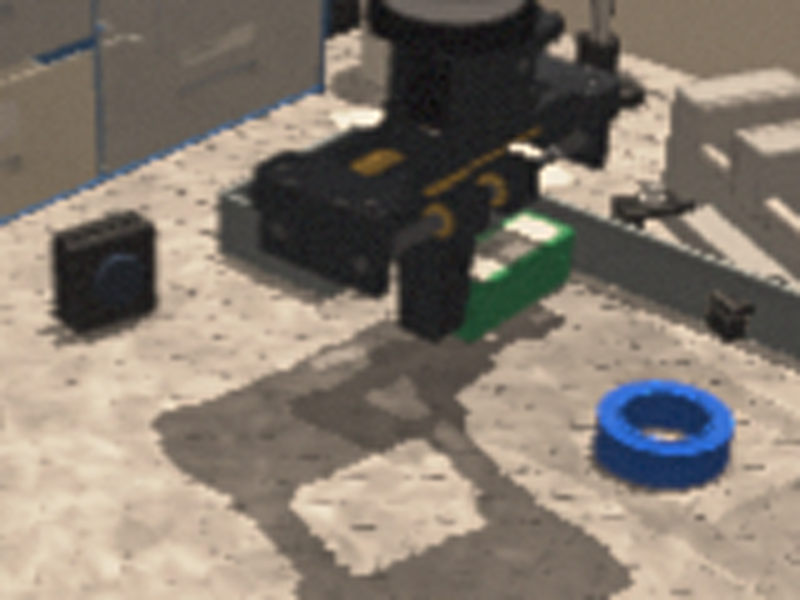

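The box's end, at about (570,240), is close to the back wall but not touching yet, as there is no force. I continue in small steps.

Call:
carry_out([
  {"gripper":0.0,"slide":[0,-0.001,0],"rot":[0,0,0]},
  {"gripper":0.0,"slide":[0,-0.001,0],"rot":[0,0,0]},
])

```text
clock: 19.0
position: [0.6209, -0.1046, 0.0107]
orientation: [0.001, -3.142, -0.0]
wrist_force: [-0.4, 1.2, -0.7]
opening: 0.0006
grip_force: 0.2
```

Call:
carry_out([
  {"gripper":0.0,"slide":[0,-0.001,0],"rot":[0,0,0]},
  {"gripper":0.0,"slide":[0,-0.001,0],"rot":[0,0,0]},
])

```text
clock: 19.25
position: [0.6209, -0.1066, 0.0107]
orientation: [0.001, -3.142, -0.0]
wrist_force: [-0.1, 1.2, 1.1]
opening: 0.0009
grip_force: 0.3
```

Call:
carry_out([
  {"gripper":0.0,"slide":[0,-0.0005,0],"rot":[0,0,0]},
  {"gripper":0.0,"slide":[0,-0.0005,0],"rot":[0,0,0]},
])

```text
clock: 19.5
position: [0.6209, -0.1076, 0.0107]
orientation: [0.0, -3.142, -0.0]
wrist_force: [-0.6, 0.3, -0.3]
opening: 0.0003
grip_force: 0.3
```

Call:
carry_out([
  {"gripper":0.0,"slide":[0,-0.001,0],"rot":[0,0,0]},
  {"gripper":0.0,"slide":[0,-0.001,0],"rot":[0,0,0]},
])

```text
clock: 19.75
position: [0.6209, -0.1096, 0.0107]
orientation: [0.001, -3.142, 0.0]
wrist_force: [-0.0, 0.5, -0.4]
opening: 0.0004
grip_force: 0.3
```

Call:
carry_out([
  {"gripper":0.0,"slide":[0,-0.001,0],"rot":[0,0,0]},
  {"gripper":0.0,"slide":[0,-0.001,0],"rot":[0,0,0]},
])

```text
clock: 20.0
position: [0.6209, -0.1116, 0.0107]
orientation: [-0.0, 3.142, 0.0]
wrist_force: [0.1, 3.7, 0.1]
opening: 0.0005
grip_force: 1.7
```

Contact is made at 3.7 N. I press a little more to square it, then back off, lift and look.

Call:
carry_out([
  {"gripper":0.0,"slide":[0,-0.0007,0],"rot":[0,0,0]},
  {"gripper":0.0,"slide":[0,0,0],"rot":[0,0,0]},
])

```text
clock: 20.25
position: [0.6209, -0.1116, 0.0107]
orientation: [-0.0, 3.142, 0.001]
wrist_force: [0.5, 5.1, 0.8]
opening: 0.0004
grip_force: 2.4
```

Call:
carry_out([
  {"gripper":0.0,"slide":[0,0.004,0],"rot":[0,0,0]},
  {"gripper":0.0,"slide":[0,0.016,0],"rot":[0,0,0]},
  {"gripper":0.0,"slide":[0,0,-0.04],"rot":[0,0,0]},
  {"gripper":0.0,"slide":[0,0,-0.05],"rot":[0,0,0]},
  {"gripper":0.0,"slide":[0,0,-0.06],"rot":[0,0,0]},
  {"gripper":0.0,"slide":[0.03,0.04,-0.01],"rot":[0,0,0]},
  {"gripper":0.0,"slide":[0.03,0.04,0],"rot":[0,0,0]},
  {"gripper":0.0,"slide":[0.04,0.04,0],"rot":[0,0,0]},
  {"gripper":0.0,"slide":[0.04,0.04,0],"rot":[0,0,0]},
  {"gripper":0.0,"slide":[0.02,0.04,0],"rot":[0,0,0]},
  {"gripper":0.0,"slide":[0,0.02,0],"rot":[0,0,0]},
])

```text
clock: 21.62
position: [0.4587, 0.1296, 0.1707]
orientation: [0.004, -3.142, 0.0]
wrist_force: [-0.1, 0.4, 0.3]
opening: 0.0005
grip_force: 0.0
```

```bash
sed -i 's/300:500/400:500/g' box.py; python3 box.py
python3 - <<'E'
from h import *
im=grab_frame("top")["img"]
cv2.imwrite("pics/c7.png",cv2.resize(im[140:380,220:540],(800,600),interpolation=cv2.INTER_CUBIC)[:,:,::-1])
E
```

```text
((0.6226838231086731, -0.1680012047290802), (0.032405298203229904, 0.0876048281788826), 0.4887372851371765) [ 0.60627    -0.21182464] [ 0.6389789  -0.12421574]
(450, 213, 45, 18)
edge 0 -0.4639806382148576
edge 1 -0.08140828740392277
```

View pics/c7.png

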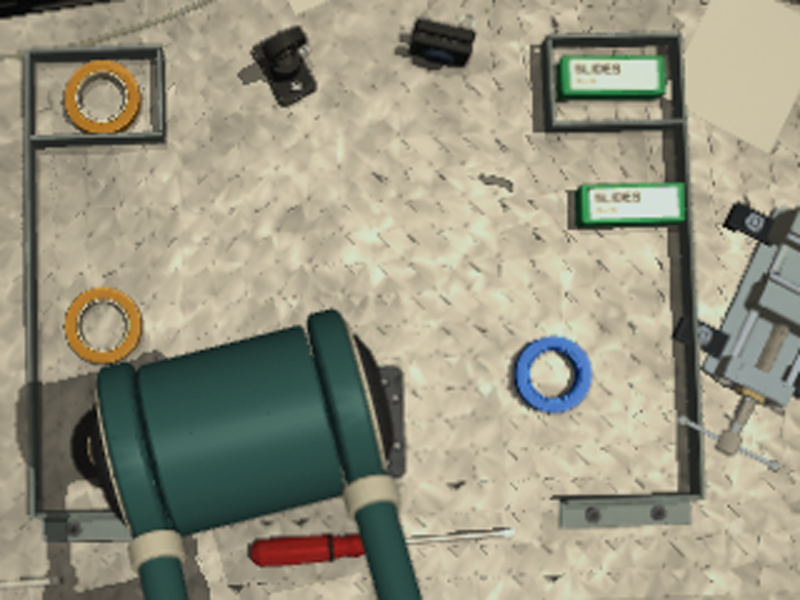

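The box (633,203) is flush and square against the right back wall, within 0.5°. The orange ring (103,325) is inside the left bay and nothing else has moved. The black ring is hidden under the raised arm, but I measured it inside the bay earlier.

```bash
python3 -c "
from workcell import workorder
print(workorder.hand_in())"
```

```text
the job is handed in; nothing more can be done
None
```

The job is handed in at about 22 s on the robot's clock: both tape rolls are fully inside the left bay, the slide box is square against the right bay's back wall, and I saw nothing else moved.

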